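Shut the inspection box and hold the loupe in focus over the steel strip

ROBOT

A 6-joint arm with a two-finger parallel gripper is mounted at the origin on a cart in front of the work surface, level with it; the furniture and walls round the work are solid. World frame = base frame: x ahead of the robot, y to its left, z up, the work surface at z = 0. Lengths are in m, angles in rad, forces in N, time in s.
With the tool pointing down it reaches from about 0.35 to 0.975 m from the base axis. Payload 4.9 kg.
Tool frame: the origin (TCP) lies at the centre of the arm's flange, where the gripper is bolted on; the fingertips stand 173 mm ahead of it and the grasp point (between the pads) lies 155 mm ahead of it; z points along the fingers, y is the direction in which the jaws open and shut (so a half turn about z gives the same grasp; the last joint's range is limited). The gripper opens to 85 mm and grips with 20 to 120 N. Pads are 22 mm wide; open, the fingers measure 114 mm over their backs; the gripper's body (76 mm by 85 mm) begins 54 mm behind the grasp point. The pads swing forward as they close: fully open they stand 13 mm farther back than shut.
Start: joints at [1.104, 0.053, 1.613, -0, 1.476, -0.119], TCP at [0.213, 0.588, 0.405] pointing down, gripper open.
Joint ranges: [-3.01, 3.01], [-1.01, 2.22], [0.06, 2.58], [-1.02, 4.17], [0.09, 2.62], [-3.14, 3.14]. Speed limits (rad/s): [2.57, 2.57, 3.14, 3.14, 3.14, 3.14].

INTERFACE

Orientations are given as a rotation vector (axis times angle).
In Python, from plant import monitor, snapshot, order gives the robot as it stands.
- The arm moves only by the tool play_rows, never from a script. Its argument "rows" is a list of rows, each a list of 7 numbers: the opening, from 0 (shut) to 1 (fully open), then the shift along the tool's x, y, z in cm, then the turn, a rotation vector about the tool's x, y, z in rad. A call has 1 to 10 rows; each row is the pose to reach, as a shift and turn from the pose commanded when the call began, along the tool's axes at that moment; what a row does not reach only later rows make up. A row lasts 1/8 s, in which the tool goes at most 62.5 mm and 10.7 degrees, less where a joint would pass 70% of its speed; a pose out of reach is approached as far as the arm can. A call with a gripper value outside its range is refused whole. The fingers move at their own pace and stop on an object; "squeeze" is the grip in N (left out, the last holds). Time passes only in rows, so rows that repeat a pose let the fingers close. It gives the time, the measured TCP pose, the force and the opening at its end, in the units of the state.
- monitor.sense(): the state, without advancing time (a new reading comes with each control period).
- snapshot(name): name is "side" or "top"; returns a dict with "pixels" (480x640x3 uint8, red, green, blue), "intrinsics" (3x3 intrinsics, pixels), "dist_coeffs" ([k1, k2, p1, p2, k3] as OpenCV has them; the pictures are not rectified), "world_to_cam" (4x4, takes a point from world to camera coordinates). Camera axes: x right, y up, looking along -z (the intrinsics and any distortion apply to the point x, -y, -z); pixel columns grow to the right and rows downward; lengths in m; the calibration is good to about 2 mm. A picture is of the moment at which its call begins. There is no depth.
- order.close_job(): hands the job in, once; it reports no verdict.
The state is a dict: "t": time; "q": joint angles; "qvel": joint speeds; "joint_efforts": joint torques, N m; "tool_pos": TCP position; "orientation": TCP orientation; "force": force on the tool from outside, world axes, zero at the start; "torque": the same for the moment, N m; "opening": finger opening in m.
Only numpy, scipy, OpenCV 4.12 (cv2) and the standard library are available. Lean on these libraries where they do the work, as an engineer would, in place of code of your own. Each camera call takes 0.05 s, during which the arm holds its last target.

TASK

The short steel strip in the open-topped inspection box is to be looked at through the hand loupe. Push the box's front door fully shut, past its ball catch, then pick up the loupe and hold it level over the middle of the strip, with the lens at the height shown by the pointer on the focus post. Finish still holding the loupe there, still and clear of the box; keep the door shut and leave the strip, the pointer, the gouge and the sanding block where they are.

Things in the scene. Friction and masses are not known exactly. Their poses are not given: they have to be found in the camera images.
- shade_box: the inspection box, light wood, fixed to the bench, open on top; origin under its centre on the bench, x from door to back wall, y to the left (hinge side), z up. 140 (x) x 170 (y) mm outside, walls 60 mm high and 6 mm thick, floor 6 mm thick. A steel focus post, 10 mm square and 172 mm high, stands at its far left corner, at x +67, y +82 mm.
- shade_door (a joint): angle of the box's front door, rad: 0 is fully shut, grows to 1.5 as it opens toward the robot. Near 0.08 a sprung ball catch stops it lightly (about 4 N at the free edge); pushed on past 0.035 it snaps home to 0. It stays wherever else it is left.
- door_hinge (a point): point on the box, on the door's upright hinge line, 30 mm above the bench; axes as the box's. The door, 8 mm thick, runs 148 mm from this line (mid-thickness) along -y when shut, heights 8 to 58 mm; opening swings its free edge toward -x. A brass knob 14 mm across and 14 mm proud sits on its outer face 130 mm from the hinge, 45 mm up.
- focus_pointer (a point): tip of the brass pointer on the focus post's collar: hold the middle of the lens at the height of this tip. The collar, 22 mm square and 14 mm high, sits stiffly on the post; the tip is 30 mm from the post's axis toward the box's -y. The tip is 110 to 142 mm above the bench and differs from start to start.
- loupe_lens (a point): middle of the lens of the loose hand loupe (0.1 to 0.16 kg), half-way up its rim; z is the lens axis, x points away from the handle. Dark rim 64 mm across, 24 mm high. Straight dark wood handle, 14 mm wide (y), 18 mm high, 45 to 121 mm along -x at the same mid-height; brass ball 24 mm across at its end. It lies level on the bench, this point 12 mm up.
- strip_center (a point): centre of the loose steel strip, 32 (x) x 94 (y) x 6 (z) mm, lying flat on the inspection box's floor (its top is 12 mm above the bench).
- loupe_grip (a point): point on the axis of the loupe's handle, 70 mm from the lens middle along -x, at the centre of mass and half-way up: the place to grip the handle across its 14 mm; axes as loupe_lens.
- gouge_center (a point): middle of a loose carving gouge, a bystander, 235 mm long along its y, with a wooden handle 24 mm thick; 12 mm above the bench.
- sander_center (a point): middle of a loose sanding block, a bystander, 52 x 91 x 29 mm; 15 mm above the bench.
Not all that is in view belongs to the job. What is shaped like the part that bears strip_center but turquoise is not meant.

How it is judged:
By the outcome, as a careful person would: the job done as asked, in the order asked, and still so for the second after the job is handed in, while the arm keeps its last pose, push and grip.
It also fails if it takes over 61 s, if anything falls off the work surface, if the arm or the gripper's body presses on something with over 40 N, if the wrist force passes 120 N, or if a joint passes its speed limit or range.

## Working session

There is one attempt and no reset: what is moved stays moved. The work goes in short steps, Python scripts to look and compute and a tool call to move; the robot and the scene stay as the last step left them, time stands still between calls to the robot, and variables do not carry over. Pictures are saved under pics/ and viewed, and the job is handed in when it is done.

Besides the shell and the picture viewer there is one more tool, called as name(argument=value, ...), one argument or row to a line, values as JSON. play_rows: Moves the arm, as the interface text tells. Its arguments: {"type":"object","properties":{"rows":{"type":"array"},"squeeze":{"type":"number"}},"required":["rows"]}

```bash
mkdir -p pics; ls; cat > h.py <<'E'
import numpy as np, cv2, pickle
from scipy.spatial.transform import Rotation as R
def grab(name,fn):
    from plant import snapshot
    s=snapshot(name); pickle.dump(s,open(fn+'.pkl','wb')); cv2.imwrite('pics/'+fn+'.png',cv2.cvtColor(np.asarray(s['pixels']),cv2.COLOR_RGB2BGR)); return s
def load(fn): return pickle.load(open(fn+'.pkl','rb'))
def ray(s,uv):
    K=np.array(s['intrinsics'],float);d=np.array(s['dist_coeffs'],float);T=np.array(s['world_to_cam'],float)
    p=cv2.undistortPoints(np.array([[uv]],float),K,d)[0,0]
    dc=np.array([p[0],-p[1],-1]); return -T[:3,:3].T@T[:3,3], T[:3,:3].T@dc
def atz(s,uv,z):
    o,d=ray(s,uv); return o+d*(z-o[2])/d[2]
def proj(s,P):
    K=np.array(s['intrinsics'],float);d=np.array(s['dist_coeffs'],float);T=np.array(s['world_to_cam'],float)
    P=np.atleast_2d(P); c=P@T[:3,:3].T+T[:3,3]; c=c*[1,-1,-1]
    return cv2.projectPoints(c,np.zeros(3),np.zeros(3),K,d)[0][:,0]
def tri(s1,u1,s2,u2):
    o1,d1=ray(s1,u1);o2,d2=ray(s2,u2)
    A=np.stack([d1,-d2],1);t=np.linalg.lstsq(A,o2-o1,rcond=None)[0]
    a=o1+d1*t[0];b=o2+d2*t[1]; return (a+b)/2,np.linalg.norm(a-b)
def crop(fn,x0,y0,x1,y1,k,out):
    im=cv2.imread('pics/'+fn+'.png')[y0:y1,x0:x1]; cv2.imwrite('pics/'+out+'.png',cv2.resize(im,None,fx=k,fy=k,interpolation=cv2.INTER_CUBIC))
E
python3 - <<'E'
from h import *
from plant import monitor
for n in('top','side'):
    s=grab(n,n+'0'); T=np.array(s['world_to_cam']); print(n,-T[:3,:3].T@T[:3,3], -T[2,:3])
print(monitor.sense())
E
```

```text
pics
top [ 0.45908843 -0.0919857   1.2089801 ] [ 0.0697322   0.00253748 -0.99756252]
side [0.49531068 1.10903741 0.84324279] [ 0.03497721 -0.84699786 -0.53044436]
{'t': 0.1, 'q': array([ 1.10401266e+00,  5.33246362e-02,  1.61414322e+00,  3.80175098e-05,
        1.47596958e+00, -1.19007504e-01]), 'qvel': array([-0.00033406, -0.00050877, -0.00200617, -0.0009954 ,  0.00190618,
       -0.00036769]), 'joint_efforts': array([ 3.19439541e-04, -3.94908321e+01, -3.71362603e+01, -1.32690957e-04,
        3.90381902e-03,  6.35742445e-07]), 'tool_pos': array([0.21290034, 0.58737495, 0.40357274]), 'orientation': array([-5.43443658e-01, -3.09365347e+00,  2.75671453e-03]), 'force': array([1.03983467, 0.31514517, 0.00565092]), 'torque': array([-0.03315512, -0.01341918,  0.03361993]), 'opening': 0.08540480714567675}
```

View pics/top0.png

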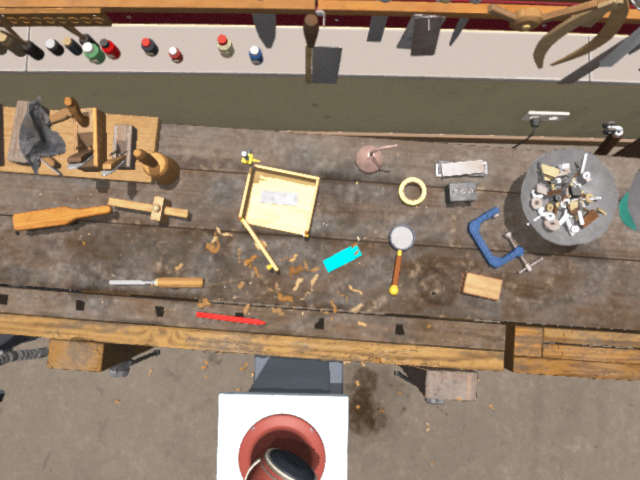

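View pics/side0.png

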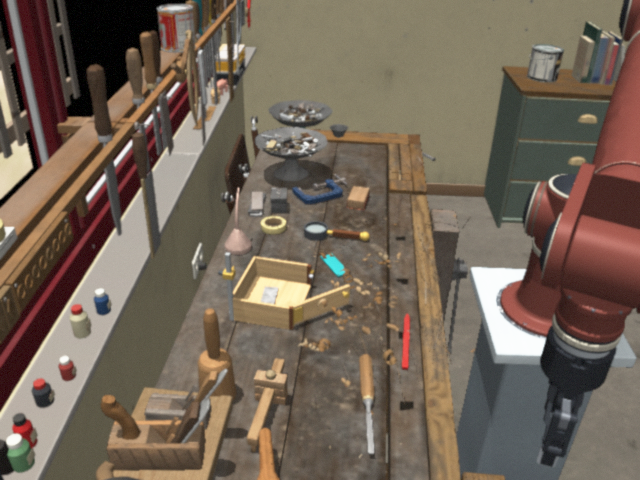

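Top: the box is at about (280,200), with its door open from the hinge at (245,222) to the free end at (273,268). The loupe lens is at (401,238) and its ball at (394,290). The gouge is at (180,283), the sander at (482,286) and the pointer near (250,157). I'll enlarge these.

```bash
python3 - <<'E'
from h import *
crop('top0',225,140,335,280,5,'c1'); im=cv2.imread('pics/c1.png');print(im.shape)
crop('top0',225,140,335,240,6,'c1');crop('top0',225,205,300,280,8,'c2')
crop('top0',370,215,430,300,7,'c3');crop('side0',210,240,360,335,5,'c4')
E
```

```text
(700, 550, 3)
```

View pics/c1.png

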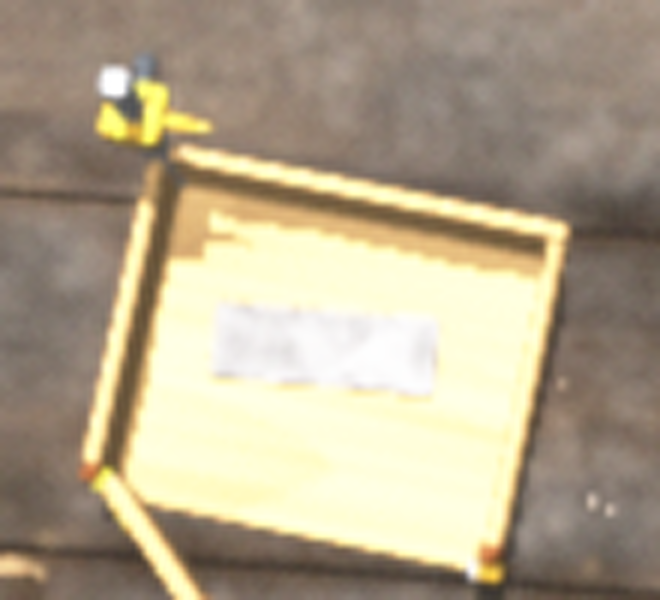

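View pics/c2.png

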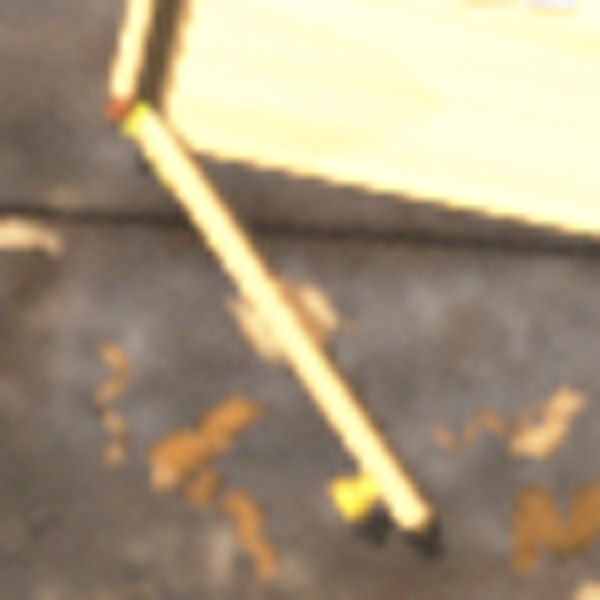

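View pics/c3.png

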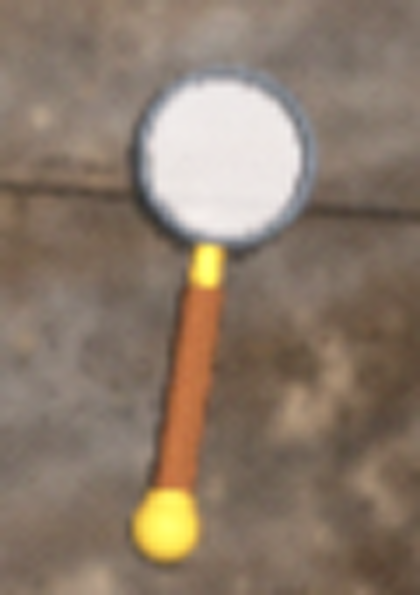

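View pics/c4.png

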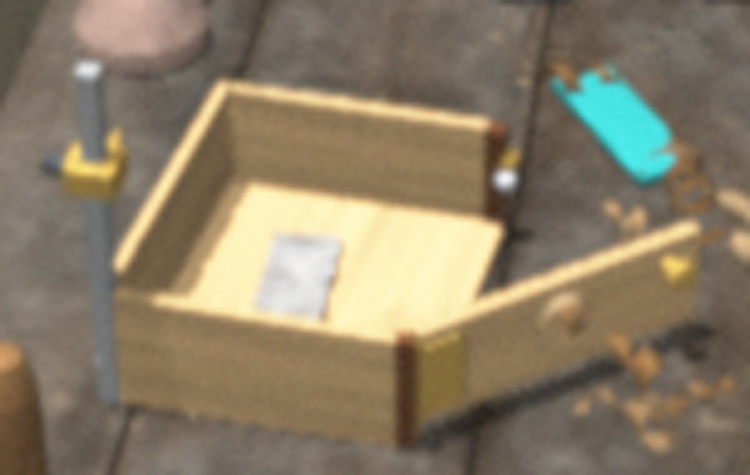

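```bash
python3 - <<'E'
from h import *
from scipy.optimize import least_squares
t=load('top0');s=load('side0')
# box: (x,y,th): obs (cam, local pt, uv)
c1=lambda x,y:(225+(x+.5)/6-.5,140+(y+.5)/6-.5)
c4=lambda x,y:(210+(x+.5)/5-.5,240+(y+.5)/5-.5)
obs=[(t,(.070,-.085,.06),c1(570,226)),(t,(-.070,.085,.06),c1(84,462)),(t,(.070,.085,.06),c1(163,152)),
(s,(.07,-.085,.06),c4(222,80)),(s,(.07,.085,.06),c4(115,285)),(s,(-.07,.085,.06),c4(410,338)),(s,(-.07,-.085,.06),c4(505,122)),
(t,(.067,.082,.172),c1(113,80)),(s,(.067,.082,.172),c4(88,66))]
def W(p,l):
    c,n=np.cos(p[2]),np.sin(p[2]);l=np.array(l);return np.array([p[0]+c*l[0]-n*l[1],p[1]+n*l[0]+c*l[1],l[2]])
f=lambda p:np.concatenate([proj(a,W(p,l))[0]-u for a,l,u in obs])
r=least_squares(f,[.6,.05,-.2],loss='soft_l1');print(r.x,np.round(f(r.x).reshape(-1,2),1))
p=r.x
for h in(.11,.12,.13,.142):print(h,proj(t,W(p,(.067,.052,h))),proj(s,W(p,(.067,.052,h))))
print('strip',[atz(t,c1(*q),.012).round(4) for q in((217,302),(437,318),(433,395),(214,377))])
c2=lambda x,y:(225+(x+.5)/8-.5,205+(y+.5)/8-.5)
print('hinge',W(p,(-.07,.077,.058)),atz(t,c2(137,118),.058),'free',atz(t,c2(412,522),.058))
c3=lambda x,y:(370+(x+.5)/7-.5,215+(y+.5)/7-.5)
print('lens',atz(t,c3(224,157),.024),'ball',atz(t,c3(167,525),.012))
crop('side0',215,245,245,300,12,'c5');crop('top0',235,145,270,175,14,'c6')
E
```

```text
[ 0.62740143  0.01551613 -0.18701262] [[ 0.9  0.1]
 [ 0.2  3.2]
 [-0.3 -1.8]
 [-0.6  0. ]
 [-4.2  1.2]
 [ 0.3  1. ]
 [ 0.6  0.2]
 [ 1.5  0.6]
 [-0.1  0.3]]
0.11 [[261.91683514 162.52090566]] [[233.7592946  270.15303211]]
0.12 [[261.36361318 161.55310211]] [[233.50668971 266.26023881]]
0.13 [[260.80035845 160.56773479]] [[233.25256624 262.33473224]]
0.142 [[260.11082197 159.36143089]] [[232.94560532 257.58048832]]
strip [array([0.6552, 0.0681, 0.012 ]), array([ 0.6502, -0.0237,  0.012 ]), array([ 0.6179, -0.0227,  0.012 ]), array([0.6237, 0.0684, 0.012 ])]
hinge [0.57293812 0.10418827 0.058     ] [0.57590758 0.10553769 0.058     ] free [0.45709936 0.02015678 0.058     ]
lens [ 0.54324571 -0.28243538  0.024     ] ball [ 0.4140191  -0.26539704  0.012     ]
```

View pics/c5.png

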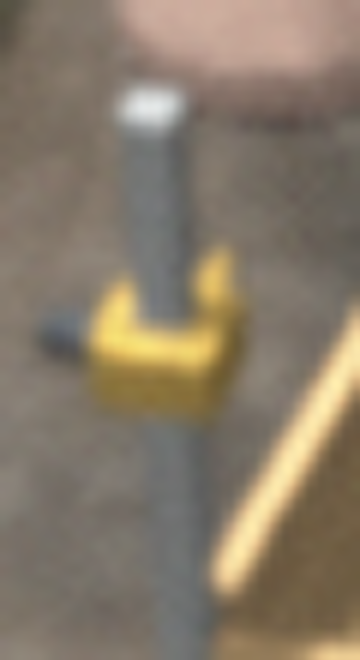

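View pics/c6.png

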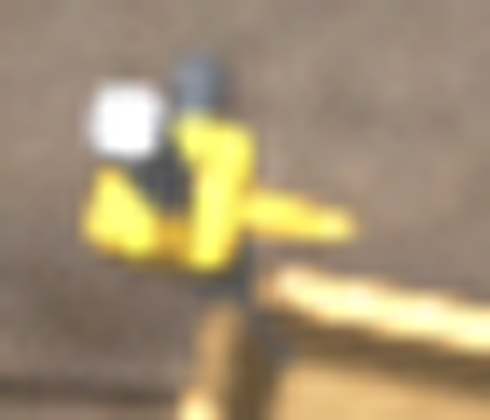

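```bash
cat >> h.py <<'E'
def W(p,l):
    c,n=np.cos(p[2]),np.sin(p[2]);l=np.array(l,float);return np.array([p[0]+c*l[0]-n*l[1],p[1]+n*l[0]+c*l[1],l[2]])
def delta(P,xang,pose=None):
    "shift cm & turn from measured pose to world P with tool down, tool x axis at angle xang"
    from plant import monitor
    m=monitor.sense(); R0=R.from_rotvec(m['orientation']); x=np.array([np.cos(xang),np.sin(xang),0]);z=np.array([0,0,-1.]);y=np.cross(z,x)
    Rt=R.from_matrix(np.stack([x,y,z],1))
    return (R0.inv().apply(np.array(P)-m['tool_pos'])*100).round(2),(R0.inv()*Rt).as_rotvec().round(4)
E
python3 - <<'E'
from h import *
from scipy.optimize import least_squares
t=load('top0');s=load('side0')
c1=lambda x,y:(225+(x+.5)/6-.5,140+(y+.5)/6-.5)
c4=lambda x,y:(210+(x+.5)/5-.5,240+(y+.5)/5-.5)
c2=lambda x,y:(225+(x+.5)/8-.5,205+(y+.5)/8-.5)
obs=[(t,(.070,-.085,.06),c1(570,226)),(t,'L',c1(84,462)),
(s,(.07,-.085,.06),c4(222,80)),(s,'L',c4(410,338)),(s,'R',c4(505,122)),
(t,(.067,.082,.172),c1(113,80)),(s,(.067,.082,.172),c4(88,66))]
def loc(p,l):
    if l=='L':return (p[3],.085,.06)
    if l=='R':return (p[3],-.085,.06)
    return l
f=lambda p:np.concatenate([proj(a,W(p,loc(p,l)))[0]-u for a,l,u in obs])
r=least_squares(f,[.6,.05,-.2,-.07]);print(r.x,np.round(f(r.x).reshape(-1,2),1))
p=r.x
for h in(.115,.12,.125,.13):print(h,proj(t,W(p,(.067,.052,h))),proj(s,W(p,(.067,.052,h))))
H=W(p,(-.066,.077,.058));print('hinge',H, proj(t,H))
for a in(.7,.75,.8,.85):
  e=W(p,(-.066-.148*np.sin(a),.077-.148*np.cos(a),.058));print(a,proj(t,e),c2(412,522),proj(s,e),c4(697,226))
for a in(.75,.4,.15,.08,.03,0):
  r_=.10;c=np.array([-.066-r_*np.sin(a)-.004*np.cos(a),.077-r_*np.cos(a)+.004*np.sin(a),0])+[-.011,.0145,0]
  print(a,c.round(3),W(p,c).round(4))
np.save('box.npy',p)
E
```

```text
[ 0.62724783  0.01663376 -0.18930723 -0.06679004] [[ 0.5  0.3]
 [ 0.   1.9]
 [-0.5  0.3]
 [-1.2  1.2]
 [-0.7  0.3]
 [ 1.   0.6]
 [-0.2  0.5]]
0.115 [[261.22942383 162.06001614]] [[233.59327864 268.4622553 ]]
0.12 [[260.94972332 161.574047  ]] [[233.46660642 266.51110912]]
0.125 [[260.6674981  161.08368814]] [[233.33955359 264.55177531]]
0.13 [[260.38271391 160.58887997]] [[233.21211941 262.58421352]]
hinge [0.57691668 0.10467793 0.058     ] [[242.05928406 218.89938349]]
0.7 [[279.78209762 267.82650013]] (276.0625, 269.8125) [[346.0426033 283.087937 ]] (349.0, 284.8)
0.75 [[277.2664489  269.68450144]] (276.0625, 269.8125) [[348.08120247 284.71893781]] (349.0, 284.8)
0.8 [[274.66114171 271.41522308]] (276.0625, 269.8125) [[349.99960619 286.41483984]] (349.0, 284.8)
0.85 [[271.9728081  273.01415327]] (276.0625, 269.8125) [[351.79230619 288.17278351]] (349.0, 284.8)
0.75 [-0.148  0.021  0.   ] [0.4858 0.0652 0.    ]
0.4 [-0.12   0.001  0.   ] [0.5099 0.0401 0.    ]
0.15 [-0.096 -0.007  0.   ] [0.5318 0.028  0.    ]
0.08 [-0.089 -0.008  0.   ] [0.5384 0.0257 0.    ]
0.03 [-0.084 -0.008  0.   ] [0.5432 0.0243 0.    ]
0 [-0.081 -0.009  0.   ] [0.5461 0.0235 0.    ]
```

```bash
python3 - <<'E'
from h import *
p=np.load('box.npy'); P=W(p,(-.18,.05,.29)); print(P,delta(P,np.pi+p[2]))
E
```

```text
[0.45987249 0.09961264 0.29      ] (array([-39.85, -37.42,  11.42]), array([-0.0018, -0.0004, -0.1585]))
```

play_rows(
  rows=[
    [0,-4,-3.7,1.1,0,0,-0.02],
    [0,-8,-7.5,2.2,0,0,-0.04],
    [0,-13,-12,3.5,0,0,-0.06],
    [0,-18,-17,5,0,0,-0.08],
    [0,-23,-21.5,6.5,0,0,-0.1],
    [0,-28,-26,8,0,0,-0.12],
    [0,-33,-31,9.5,0,0,-0.14],
    [0,-37,-34.7,10.7,0,0,-0.16],
    [0,-39.8,-37.4,11.4,0,0,-0.16],
    [0,-39.8,-37.4,11.4,0,0,-0.16],
  ],
)

```text
t: 1.35
tool_pos: [0.4603, 0.0973, 0.2895]
orientation: [-0.303, -3.125, 0.001]
force: [-0.6, -0.0, -0.7]
opening: 0.0001
```

```bash
python3 - <<'E'
from h import *
p=np.load('box.npy'); P=W(p,(-.18,.05,.205)); print(P,delta(P,np.pi+p[2]))
for l in [(-.148,.021),(-.120,.001),(-.096,-.007),(-.084,-.008),(-.081,-.009)]:
  print(delta(W(p,l+(.205,)),np.pi+p[2])[0])
E
```

```text
[0.45987249 0.09961264 0.205     ] (array([0.07, 0.22, 8.45]), array([-0.0009, -0.002 , -0.0039]))
[-3.14 -2.66  8.44]
[-5.95 -4.65  8.44]
[-8.35 -5.44  8.43]
[-9.55 -5.54  8.43]
[-9.86 -5.64  8.43]
```

play_rows(
  rows=[
    [0,0,0.2,4,0,0,0],
    [0,0,0.2,8.4,0,0,0],
    [0,0,0.2,8.4,0,0,0],
    [0,-1,-0.8,8.4,0,0,0],
    [0,-2.1,-1.7,8.4,0,0,0],
    [0,-3.1,-2.6,8.4,0,0,0],
    [0,-4.1,-3.4,8.4,0,0,0],
    [0,-5.1,-4.1,8.4,0,0,0],
    [0,-5.9,-4.6,8.4,0,0,0],
    [0,-5.9,-4.6,8.4,0,0,0],
  ],
)

```text
t: 2.6
tool_pos: [0.5096, 0.0436, 0.2067]
orientation: [0.296, 3.127, -0.0]
force: [0.3, 0.4, -0.4]
opening: -0.0001
```

```bash
python3 - <<'E'
from h import *
grab('top','top1'); grab('side','side1');crop('top1',225,140,335,280,5,'d1');crop('side1',210,240,360,335,5,'d2')
p=np.load('box.npy')
for l in [(-.120,.001),(-.096,-.007),(-.084,-.008),(-.081,-.009)]:
  print(delta(W(p,l+(.205,)),np.pi+p[2])[0])
E
```

```text
[-0.13 -0.37  0.15]
[-2.53 -1.18  0.15]
[-3.73 -1.28  0.15]
[-4.03 -1.38  0.15]
```

View pics/d1.png

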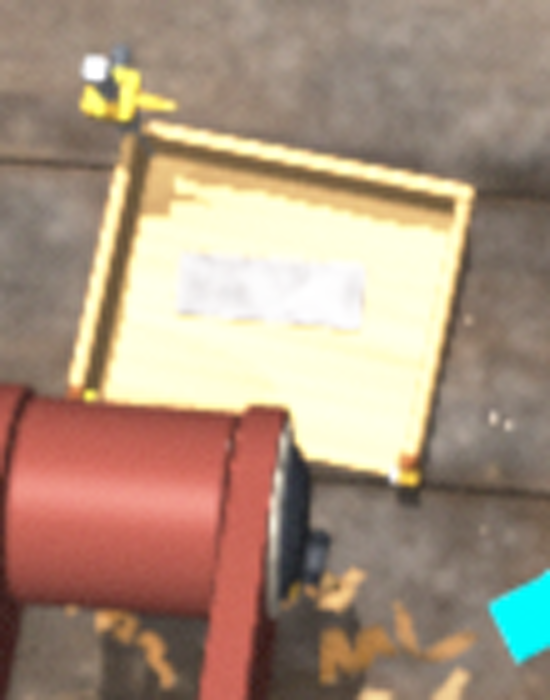

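View pics/d2.png

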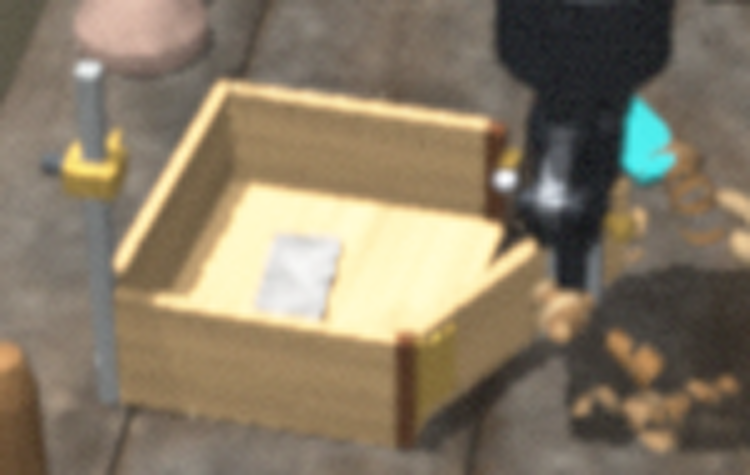

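The door has swung to about 0.4 rad ahead of the finger. I'll keep pushing.

play_rows(
  rows=[
    [0,-0.8,-0.6,0.1,0,0,0],
    [0,-1.6,-1,0.1,0,0,0],
    [0,-2.4,-1.2,0.1,0,0,0],
    [0,-2.9,-1.2,0.1,0,0,0],
    [0,-3.3,-1.2,0.1,0,0,0],
    [0,-3.5,-1.2,0.1,0,0,0],
    [0,-3.6,-1.2,0.1,0,0,0],
    [0,-3.7,-1.2,0.1,0,0,0],
  ],
)

```text
t: 3.7
tool_pos: [0.5421, 0.0256, 0.2055]
orientation: [-0.294, -3.122, 0.0]
force: [-8.0, 0.6, 5.6]
opening: 0.0001
```

play_rows(
  rows=[
    [0,-0.15,0,0,0,0,0],
    [0,-0.3,0,0,0,0,0],
  ],
)

```text
t: 3.95
tool_pos: [0.5455, 0.0249, 0.2054]
orientation: [-0.294, -3.126, 0.001]
force: [-3.0, -1.8, 0.4]
opening: -0.0004
```

```bash
python3 - <<'E'
from h import *
grab('top','top2');grab('side','side2');crop('top2',225,140,335,280,5,'d3');crop('side2',210,240,360,335,5,'d4')
p=np.load('box.npy')
for l in [(-.084,-.008),(-.081,-.009)]:
  print(delta(W(p,l+(.205,)),np.pi+p[2])[0])
E
```

```text
[ 0.28 -0.08  0.06]
[-0.02 -0.18  0.06]
```

View pics/d4.png

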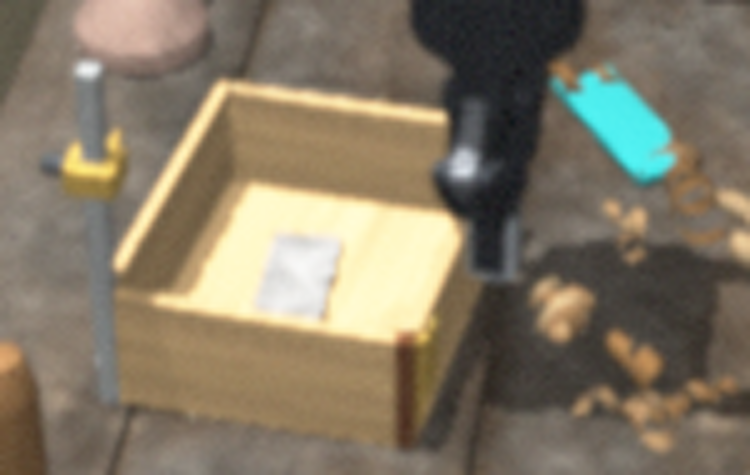

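View pics/d3.png

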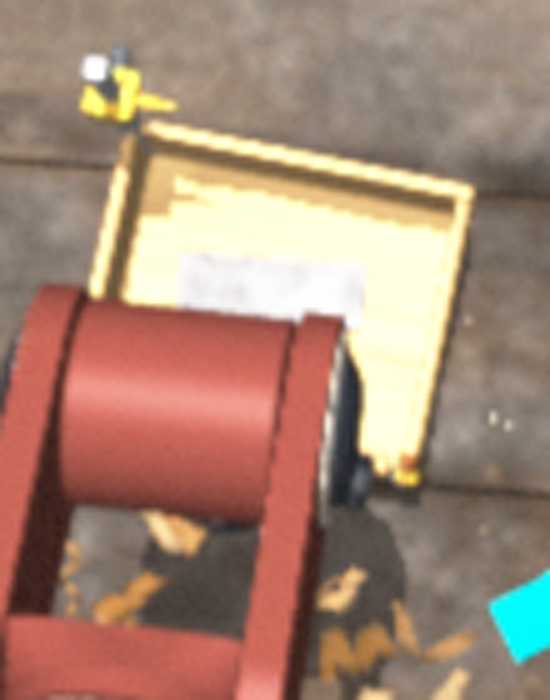

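Force peaked at 8 N, then fell to 3 N, so the door may have just snapped home. I'll push slightly further to see a firm stop.

play_rows(
  rows=[
    [0,-0.1,0,0,0,0,0],
    [0,-0.2,0,0,0,0,0],
  ],
)

```text
t: 4.3
tool_pos: [0.5477, 0.0247, 0.2056]
orientation: [-0.294, -3.125, -0.0]
force: [-8.1, 1.0, 5.6]
opening: 0.0
```

play_rows(
  rows=[
    [0,-0.1,0,0,0,0,0],
    [0,-0.1,0,0,0,0,0],
  ],
)

```text
t: 4.55
tool_pos: [0.5481, 0.0246, 0.2056]
orientation: [-0.294, -3.122, -0.0]
force: [-10.1, 1.2, 6.8]
opening: 0.0003
```

play_rows(
  rows=[
    [0,-0.1,0,0,0,0,0],
    [0,-0.2,0,0,0,0,0],
    [0,-0.2,0,0,0,0,0],
  ],
)

```text
t: 4.92
tool_pos: [0.549, 0.0245, 0.2055]
orientation: [-0.293, -3.117, -0.001]
force: [-18.1, 1.3, 13.9]
opening: 0.0
```

play_rows(
  rows=[
    [0,1,0,0,0,0,0],
    [0,3,0,0,0,0,0],
    [0,5,0,-2,0,0,0],
    [0.3,6,2,-6,0,0,0],
    [0.6,6,6,-9,0,0,0],
    [0.6,6,10,-9,0,0,0],
  ],
)

```text
t: 5.68
tool_pos: [0.5122, 0.1345, 0.3]
orientation: [0.295, 3.118, 0.003]
force: [0.7, 0.0, -0.1]
opening: 0.0507
```

```bash
python3 - <<'E'
from h import *
grab('top','top3');grab('side','side3');crop('top3',225,140,335,250,5,'d5');crop('side3',210,240,360,335,5,'d6')
E
```

```text
(no output)
```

View pics/d5.png

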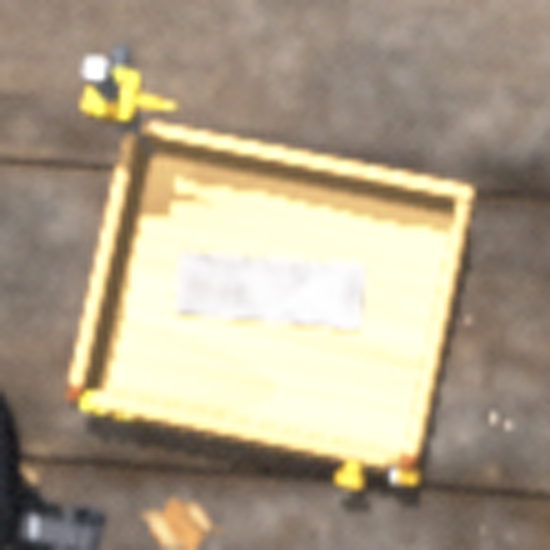

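View pics/d6.png

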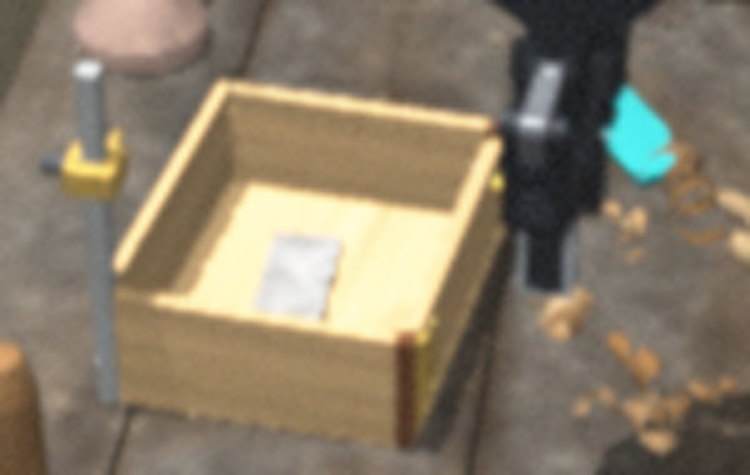

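Door shut: it reached a firm stop at 18 N, the picture shows it flush, and the knob is at about (350,475) in the crop. Next is the loupe.

```bash
python3 - <<'E'
from h import *
print(delta((.4738,-.2733,.30),np.pi-.131))
E
```

```text
(array([ -3.8 , -40.92,  -0.35]), array([ 0.0023,  0.0041, -0.0533]))
```

play_rows(
  rows=[
    [0.6,-0.4,-4,-0.3,0,0,0],
    [0.6,-0.8,-9,-0.3,0,0,-0.01],
    [0.6,-1.3,-14,-0.3,0,0,-0.02],
    [0.6,-1.8,-19,-0.3,0,0,-0.03],
    [0.6,-2.3,-24,-0.3,0,0,-0.04],
    [0.6,-2.7,-29,-0.3,0,0,-0.05],
    [0.6,-3.2,-34,-0.3,0,0,-0.05],
    [0.6,-3.6,-38,-0.3,0,0,-0.05],
    [0.6,-3.8,-40.9,-0.3,0,0,-0.05],
    [0.6,-3.8,-40.9,-0.3,0,0,-0.05],
  ],
)

```text
t: 7.02
tool_pos: [0.471, -0.2776, 0.2985]
orientation: [0.222, 3.134, -0.001]
force: [0.2, -0.7, 0.5]
opening: 0.0513
```

```bash
python3 - <<'E'
from h import *
print(delta((.4738,-.2733,.178),np.pi-.131))
E
```

```text
(array([-0.21,  0.47, 12.05]), array([-0.0004,  0.0003, -0.0102]))
```

play_rows(
  rows=[
    [0.6,-0.2,0.3,4,0,0,-0.01],
    [0.6,-0.2,0.3,8,0,0,-0.01],
    [0.6,-0.2,0.3,9,0,0,-0.01],
    [0.6,-0.2,0.3,9,0,0,-0.01],
  ],
)

```text
t: 7.52
tool_pos: [0.4741, -0.2724, 0.2085]
orientation: [-0.2, -3.134, -0.001]
force: [-0.2, 0.2, 0.4]
opening: 0.0509
```

```bash
python3 - <<'E'
from h import *
print(delta((.4738,-.2733,.177),np.pi-.131))
grab('side','side4');grab('top','top4');crop('side4',290,180,410,270,6,'e1');crop('top4',350,200,450,300,6,'e2')
E
```

```text
(array([ 0.01, -0.1 ,  3.15]), array([ 0.0005, -0.0008,  0.0037]))
```

View pics/e1.png

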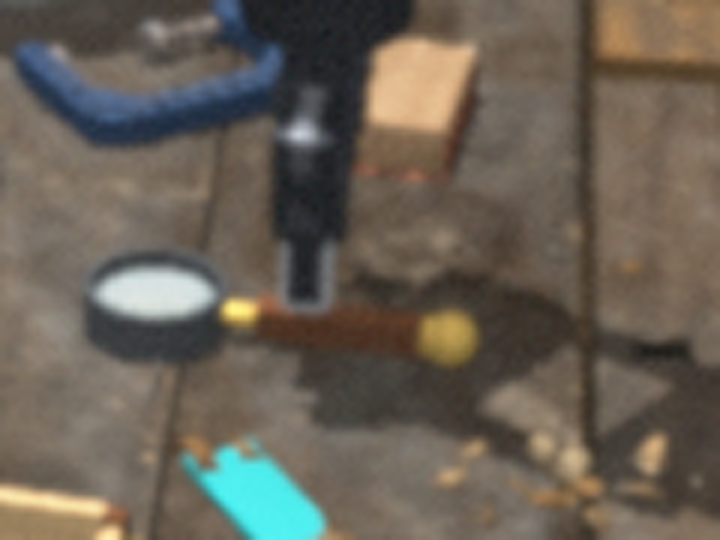

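The jaws straddle the handle above the grip point. The near finger is at about (305,270) in the crop. I'll descend and close.

play_rows(
  rows=[
    [0.6,0,-0.1,1.5,0,0,0],
    [0.6,0,-0.1,3.1,0,0,0],
    [0.6,0,-0.1,3.1,0,0,0],
    [0,0,-0.1,3.1,0,0,0],
    [0,0,-0.1,3.1,0,0,0],
    [0,0,-0.1,3.1,0,0,0],
    [0,0,-0.1,3.1,0,0,0],
    [0,0,-0.1,3.1,0,0,0],
    [0,0,-0.1,3.1,0,0,0],
  ],
  squeeze=50,
)

```text
t: 8.75
tool_pos: [0.4743, -0.2741, 0.1783]
orientation: [0.2, 3.134, -0.001]
force: [-0.3, -0.0, 3.2]
opening: 0.0125
```

play_rows(
  rows=[
    [0,0,0,-1,0,0,0],
    [0,0,0,-3,0,0,0],
    [0,0,0,-6,0,0,0],
    [0,0,0,-9,0,0,0],
    [0,0,0,-12,0,0,0],
    [0,0,0,-13.5,0,0,0],
    [0,0,0,-14,0,0,0],
    [0,0,0,-14,0,0,0],
  ],
)

```text
t: 9.75
tool_pos: [0.4738, -0.2737, 0.3171]
orientation: [-0.201, -3.134, -0.001]
force: [0.3, 0.2, -1.4]
opening: 0.0126
```

```bash
python3 - <<'E'
from h import *
from plant import monitor
grab('side','side5');grab('top','top5');crop('side5',250,100,410,220,5,'e3');crop('top5',370,200,460,310,5,'e4')
m=monitor.sense();print(m['tool_pos'],m['orientation'],m['force'],m['torque'])
E
```

```text
[ 0.47364342 -0.27356742  0.31621601] [-2.00539459e-01 -3.13305505e+00 -2.33018018e-03] [ 0.15257191  0.4370768  -1.42793776] [-0.00156372  0.06622009  0.00633201]
```

View pics/e3.png

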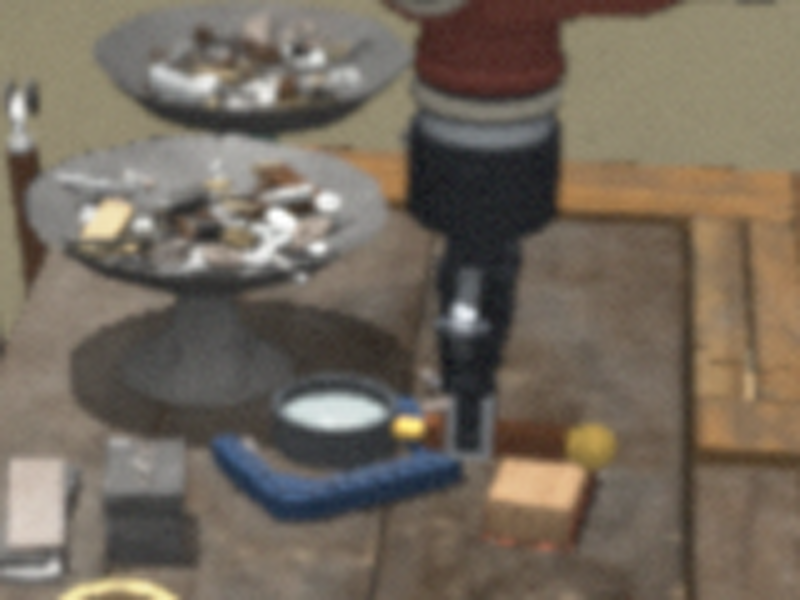

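View pics/e4.png

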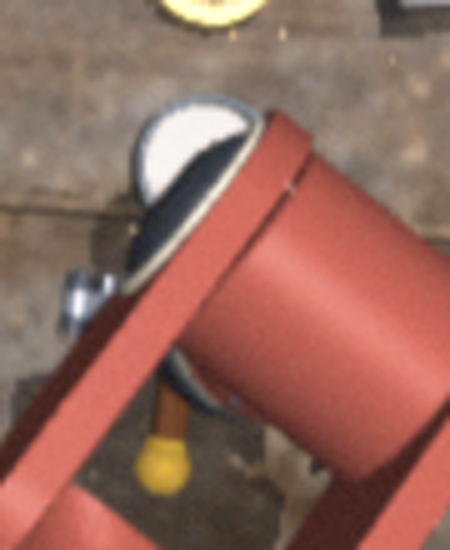

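```bash
python3 - <<'E'
from h import *
print(delta((.568,.031,.312),np.pi-.131))
E
```

```text
(array([-5.48, 31.41,  0.45]), array([ 0.0013, -0.0022,  0.0032]))
```

play_rows(
  rows=[
    [0,-0.3,1.5,0,0,0,0],
    [0,-0.9,5,0,0,0,0],
    [0,-1.6,9,0,0,0,0],
    [0,-2.3,13,0,0,0,0],
    [0,-3,17,0,0,0,0],
    [0,-3.7,21,0,0,0,0],
    [0,-4.4,25,0,0,0,0],
    [0,-5,28.5,0.2,0,0,0],
    [0,-5.3,30.5,0.4,0,0,0],
    [0,-5.5,31.4,0.4,0,0,0],
  ],
)

```text
t: 11.1
tool_pos: [0.5685, 0.0317, 0.3129]
orientation: [-0.198, -3.134, 0.0]
force: [0.2, 0.2, -0.6]
opening: 0.0129
```

play_rows(
  rows=[
    [0,0,0,0,0,0,0],
    [0,0,0,0,0,0,0],
    [0,0,0,0,0,0,0],
  ],
)

```text
t: 11.48
tool_pos: [0.5685, 0.0297, 0.3138]
orientation: [0.203, 3.135, -0.0]
force: [0.4, 0.3, -0.9]
opening: 0.0124
```

```bash
python3 - <<'E'
from h import *
print(delta((.5681,.0308,.2898),np.pi-.131))
E
```

```text
(array([0.05, 0.1 , 2.4 ]), array([-0.0002,  0.0001,  0.0019]))
```

play_rows(
  rows=[
    [0,0,0.1,0.8,0,0,0],
    [0,0,0.1,1.6,0,0,0],
    [0,0,0.1,2.3,0,0,0],
    [0,0,0.1,2.4,0,0,0],
    [0,0,0.1,2.4,0,0,0],
    [0,0,0.1,2.4,0,0,0],
  ],
)

```text
t: 12.22
tool_pos: [0.5689, 0.0316, 0.2901]
orientation: [0.2, 3.134, -0.0]
force: [0.2, -0.2, -1.1]
opening: 0.0126
```

```bash
python3 - <<'E'
from h import *
from plant import monitor
grab('side','side6');grab('top','top6');crop('side6',215,230,345,330,6,'f1');crop('top6',225,140,335,240,6,'f2')
m=monitor.sense();print(m['tool_pos'],m['orientation'])
E
```

```text
[0.56885176 0.03160368 0.29009002] [2.00460282e-01 3.13450549e+00 3.62545216e-05]
```

View pics/f1.png

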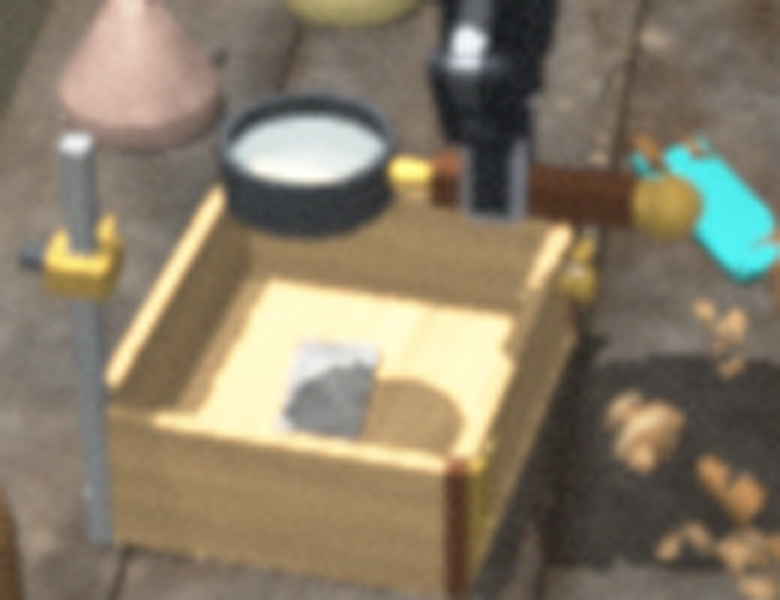

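View pics/f2.png

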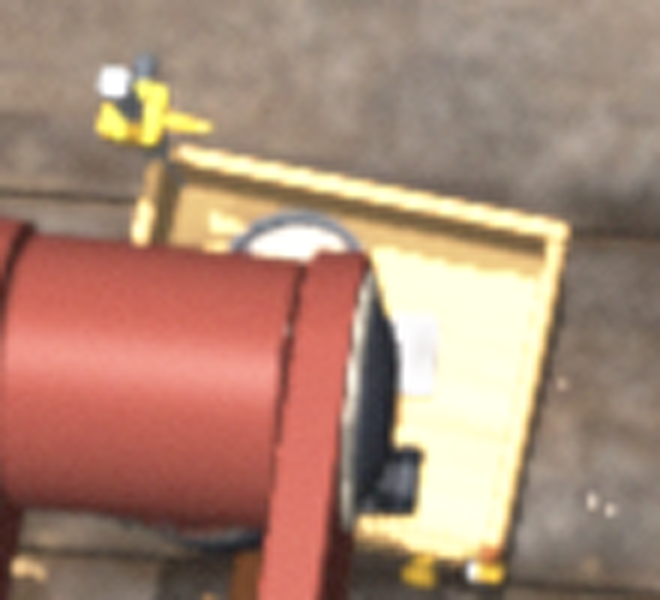

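```bash
python3 - <<'E'
from h import *
s=load('side6');t=load('top6')
a=np.linspace(0,2*np.pi,120)
def cyl(c):
    return np.concatenate([np.stack([c[0]+.032*np.cos(a),c[1]+.032*np.sin(a),0*a+c[2]+d],1) for d in(-.012,.012)])
c0=np.array([.5689,.0316,.2901])+[.0694,-.0091,-.1663];print(c0)
def draw(fn,S,x0,y0,x1,y1,k,out,pts):
    im=cv2.resize(cv2.imread('pics/'+fn+'.png')[y0:y1,x0:x1],None,fx=k,fy=k,interpolation=cv2.INTER_CUBIC)
    for P,col in pts:
        for u,v in proj(S,P): cv2.circle(im,(int((u-x0+.5)*k),int((v-y0+.5)*k)),0,col,2)
    cv2.imwrite('pics/'+out+'.png',im)
d=np.array([np.cos(-.131),np.sin(-.131),0]);ball=c0-d*.132
b=np.array([[np.cos(q),0,np.sin(q)] for q in a])*.012+ball
p=np.load('box.npy')
tip=W(p,(.067,.052,.1235))[None]
strip=np.array([[.637,.0225,.012]])
draw('side6',s,220,235,345,300,6,'g1',[(cyl(c0),(0,0,255)),(b,(0,255,0)),(tip,(255,0,0)),(strip,(255,0,255))])
draw('top6',t,225,150,310,240,7,'g2',[(cyl(c0),(0,0,255)),(tip,(255,0,0))])
sc=load('side3')
draw('side3',sc,215,245,320,310,7,'g3',[(tip,(255,0,0)),(strip,(255,0,255))])
E
```

```text
[0.6383 0.0225 0.1238]
```

View pics/g1.png

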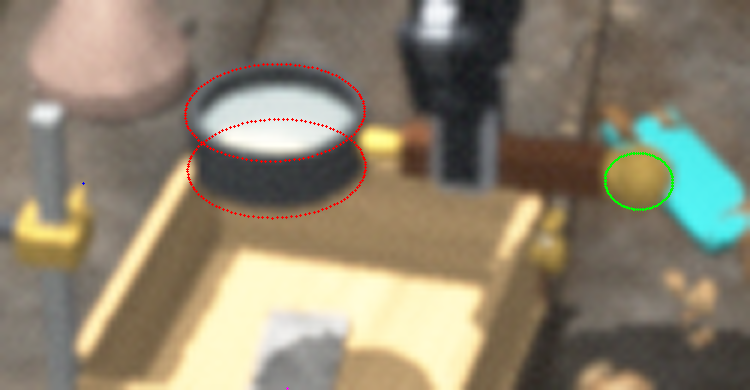

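View pics/g2.png

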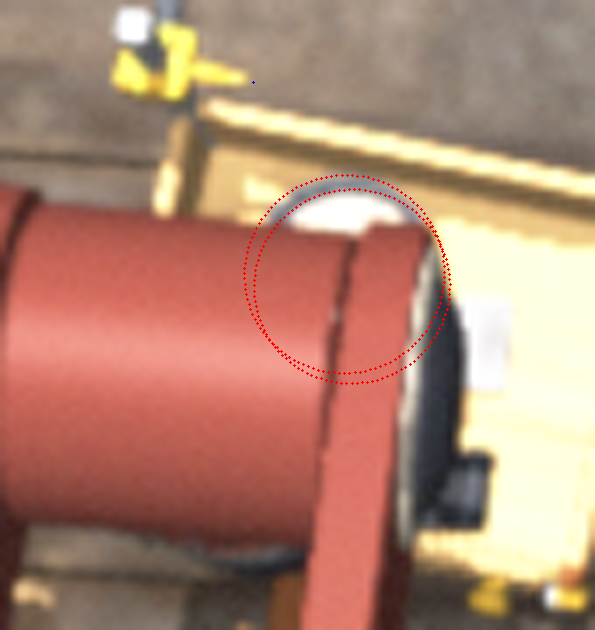

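View pics/g3.png

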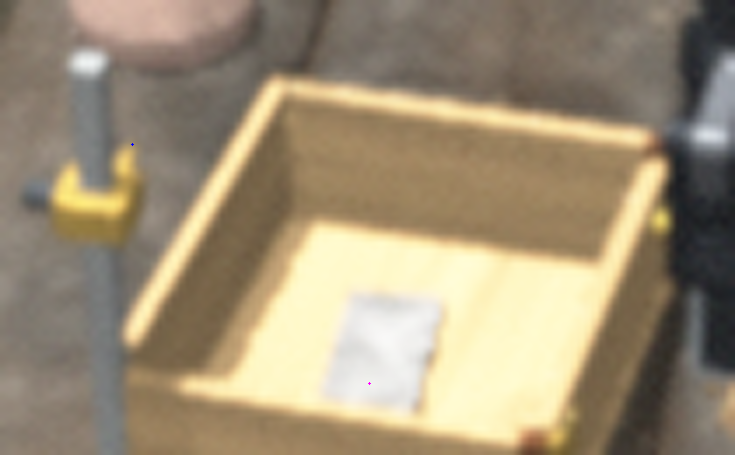

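```bash
python3 - <<'E'
from h import *
s=load('side3');t=load('top3');p=np.load('box.npy')
ims=[]
def mk(fn,S,x0,y0,x1,y1,k,hs):
  out=[]
  for h in hs:
    im=cv2.resize(cv2.imread('pics/'+fn+'.png')[y0:y1,x0:x1],None,fx=k,fy=k,interpolation=cv2.INTER_NEAREST)
    def ln(A,B,col):
        P=(proj(S,np.array([A,B]))-[x0,y0]+.5)*k
        cv2.line(im,tuple(map(int,P[0])),tuple(map(int,P[1])),col,1)
    for dx in(-.005,.005):
        for dy in(-.005,.005): ln(W(p,(.067+dx,.082+dy,.172)),W(p,(.067+dx,.082+dy,.06)),(255,0,0))
    q=[(-1,-1),(-1,1),(1,1),(1,-1),(-1,-1)]
    for z in(h-.007,h+.007):
        for a,b in zip(q,q[1:]): ln(W(p,(.067+.011*a[0],.082+.011*a[1],z)),W(p,(.067+.011*b[0],.082+.011*b[1],z)),(0,0,255))
    for a,b in zip(q,q[1:]): ln(W(p,(.067+.005*a[0],.082+.005*a[1],.172)),W(p,(.067+.005*b[0],.082+.005*b[1],.172)),(0,0,255))
    ln(W(p,(.067,.071,h)),W(p,(.067,.052,h)),(0,255,0))
    out.append(im)
  return np.hstack(out)
cv2.imwrite('pics/k1.png',mk('side3',s,217,248,243,292,14,(.119,.124)))
cv2.imwrite('pics/k2.png',mk('top3',t,236,148,264,174,14,(.119,.124)))
E
```

View pics/k1.png

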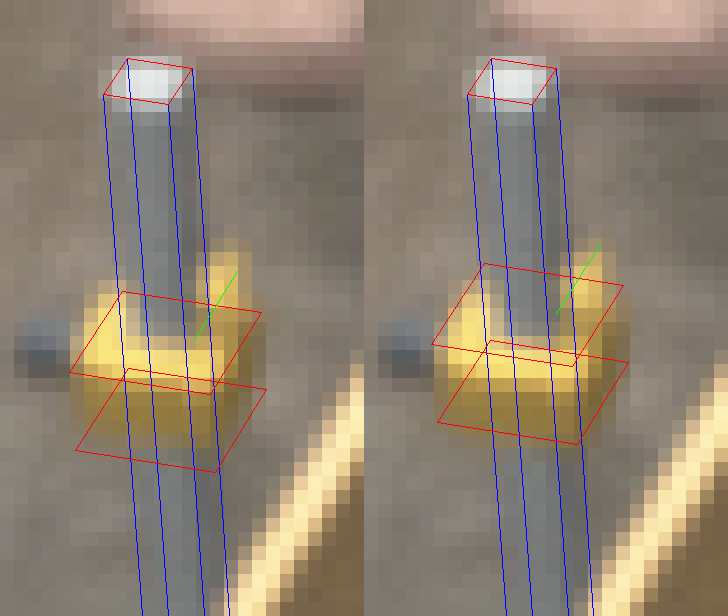

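View pics/k2.png

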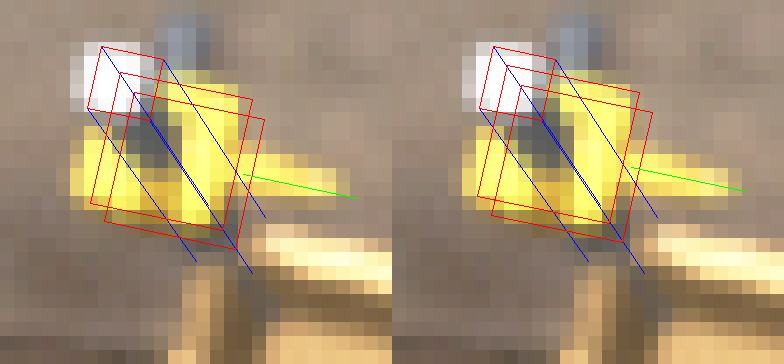

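```bash
python3 - <<'E'
from h import *
a=np.linspace(0,2*np.pi,400)
def draw(fn,S,x0,y0,x1,y1,k,c,yaw):
    im=cv2.resize(cv2.imread('pics/'+fn+'.png')[y0:y1,x0:x1],None,fx=k,fy=k,interpolation=cv2.INTER_NEAREST)
    P=np.concatenate([np.stack([c[0]+.032*np.cos(a),c[1]+.032*np.sin(a),0*a+c[2]+d],1) for d in(-.012,.012)])
    d=np.array([np.cos(yaw),np.sin(yaw),0]);n=np.array([-d[1],d[0],0])
    L=[c-d*x+n*y+np.array([0,0,z]) for x in np.linspace(.045,.121,80) for y in(-.007,.007) for z in(-.009,.009)]
    for u,v in proj(S,np.concatenate([P,L])):
        cv2.circle(im,(int((u-x0+.5)*k),int((v-y0+.5)*k)),0,(0,0,255),1)
    return im
A=draw('side4',load('side4'),300,215,375,250,10,np.array([.5432,-.2824,.012]),-.131)
B=draw('side6',load('side6'),245,240,330,278,9,np.array([.6383,.0225,.1238]),-.131)
cv2.imwrite('pics/m1.png',A);cv2.imwrite('pics/m2.png',B)
E
```

```text
(no output)
```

View pics/m1.png

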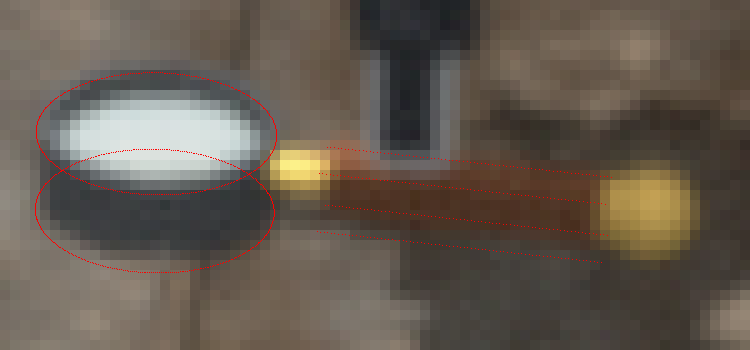

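View pics/m2.png

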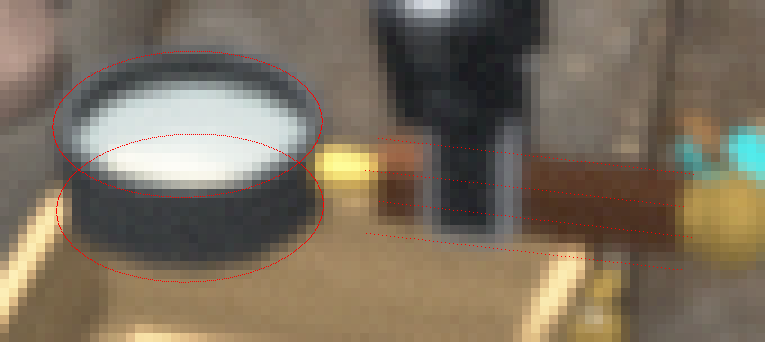

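```bash
python3 - <<'E'
from h import *
a=np.linspace(0,2*np.pi,600)
def draw(fn,S,x0,y0,x1,y1,k,c,zs=(-.012,.012)):
    im=cv2.resize(cv2.imread('pics/'+fn+'.png')[y0:y1,x0:x1],None,fx=k,fy=k,interpolation=cv2.INTER_NEAREST)
    for d in zs:
      for rr,col in((.032,(0,0,255)),):
        P=np.stack([c[0]+rr*np.cos(a),c[1]+rr*np.sin(a),0*a+c[2]+d],1)
        for u,v in proj(S,P): cv2.circle(im,(int((u-x0+.5)*k),int((v-y0+.5)*k)),0,col,1)
    return im
A=draw('top0',load('top0'),384,220,420,256,10,np.array([.5432,-.2824,.012]))
B=draw('top6',load('top6'),255,168,297,204,10,np.array([.6383,.0225,.1238]))
cv2.imwrite('pics/n1.png',np.hstack([A,B]))
E
```

```text
(no output)
```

View pics/n1.png

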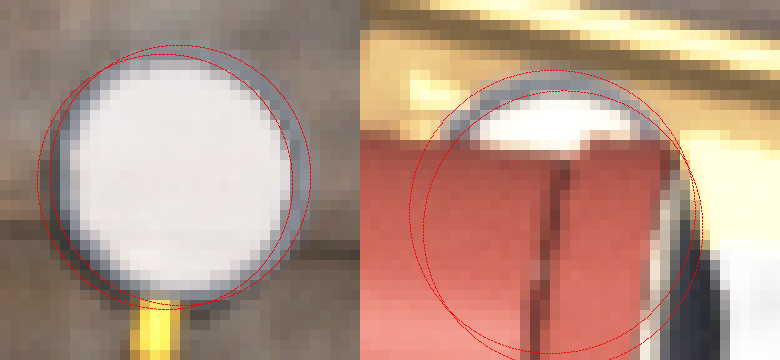

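play_rows(
  rows=[
    [0,0,0.1,0.1,0,0,0],
    [0,0,0.1,0.1,0,0,0],
    [0,0,0.1,0.1,0,0,0],
    [0,0,0.1,0.1,0,0,0],
    [0,0,0.1,0.1,0,0,0],
    [0,0,0.1,0.1,0,0,0],
    [0,0,0.1,0.1,0,0,0],
    [0,0,0.1,0.1,0,0,0],
  ],
)

```text
t: 13.32
tool_pos: [0.5689, 0.0326, 0.2887]
orientation: [0.201, 3.135, -0.0]
force: [0.6, -0.5, -0.4]
opening: 0.0123
```

```bash
python3 - <<'E'
from h import *
from plant import monitor
grab('side','side7');m=monitor.sense();print(m['t'],m['tool_pos'],m['orientation'],abs(m['qvel']).max(),m['opening'])
print('strip check side', proj(load('side3'),[[.6502,-.0237,.012],[.6179,-.0227,.012]]))
E
```

```text
13.375 [0.56884962 0.03257699 0.28871045] [ 2.00576693e-01  3.13515008e+00 -2.05240571e-05] 0.0019244768873291215 0.012476800965563549
strip check side [[263.89133765 286.99311893]
 [277.73209954 287.84373509]]
```

View pics/side7.png

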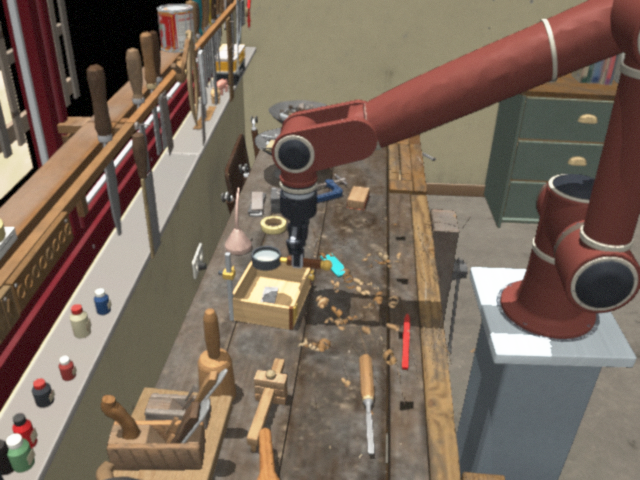

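Side view: the loupe is held over the box at about (266,258) with the door shut. The strip, gouge and sander haven't moved, and the arm is still.

```bash
python3 -c "
from plant import order
print(order.close_job())"
```

```text
the job is handed in; nothing more can be done
None
```

I shut the door, picked up the loupe and am holding it still over the strip. The job was handed in at about 13.4 s, with no verdict reported.

- **Door:** the closed fingers pushed it past the catch. Force rose to 8 N, dropped to 3 N, then climbed to a firm stop at 18 N. Pictures afterwards show it flush.
- **Loupe position:** the lens is at about (0.638, 0.0235 from the arm's pose, or 0.022 by the top camera), against a measured strip centre of (0.637, 0.0225). The side view agreed with the strip position.
- **Lens height:** about 122.5 mm by the arm's reading, against my estimate of 122 to 125 mm for the pointer tip. The side picture alone put the loupe 1 to 2 mm higher. Most of that offset also showed when the loupe lay on the bench, so I treated it mainly as camera error and lowered the lens only 1 mm.
- **Final state:** the loupe looked level to about half a degree, held well above the box walls. Joint speeds were below 0.002 rad/s. The strip, pointer, gouge and sanding block looked undisturbed.

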